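# Unhook the slide rack past its sprung keeper and stand it in the staining trough

### The arm

A 6-joint arm with a two-finger parallel gripper is mounted at the origin on the work surface. World frame = base frame: x ahead of the robot, y to its left, z up, the work surface at z = 0. Lengths are in mm, angles in rad, forces in N, time in s.
With the tool pointing down it reaches from about 275 to 750 mm from the base axis. Payload 10.2 kg.
Tool frame: the origin (TCP) lies between the finger pads; the fingertips stand 17 mm ahead of it and the grasp point (between the pads) lies 2 mm behind it (tips_ahead is the distance from the TCP to the fingertips, in mm); z points along the fingers, y is the line along which they close (so a half turn about z gives the same grasp; the last joint's range is limited). The gripper opens to 85 mm and grips with 20 to 120 N. Pads are 22 mm wide; open, the fingers measure 114 mm over their backs; the gripper's body (76 mm by 85 mm) begins 54 mm behind the grasp point. The pads swing forward as they close: fully open they stand 13 mm farther back than shut.
Start: joints at [-1.475, 0.313, 1.498, -0, 1.331, -0.223], TCP at [164.536, -498.557, 224.594] pointing down, gripper open.
Joint ranges: [-2.94, 2.94], [-0.97, 2.17], [0.19, 2.56], [-1.23, 4.37], [0.02, 3.11], [-2.88, 2.88]. Speed limits (rad/s): [2.39, 2.39, 3.01, 3.14, 3.14, 3.14].

### API

Orientations are given as a unit quaternion [w, x, y, z].
In Python, from rig import sense, capture, finish_job, boxes_of, tips_ahead gives the robot as it stands.
- The arm moves only by the tool drive_tool, never from a script. Its argument "commands" is text: rows parted by semicolons, each of 7 numbers parted by spaces: the shift along the world's x, y, z in units of 0.1 m (1.0 is 0.1 m), then the turn, a rotation vector about the world's x, y, z in units of pi/4 rad (1.0 is pi/4 rad), then the opening in per cent of the stroke, from 0 (shut) to 100 (fully open). A call has 1 to 20 rows; each row shifts and turns the commanded pose from where the row before left it; what a row does not reach is not made up. A row lasts 1/12 s, in which the tool goes at most 41.7 mm and 7.16 degrees, less where a joint would pass 70% of its speed; a pose out of reach is approached as far as the arm can. A call with a number of a shift or a turn outside -1 to 1 is refused whole. A call with a gripper value outside its range is refused whole. The fingers move at their own pace and stop on an object; "force" is the grip in N (left out, the last holds). Time passes only in rows, so rows that do not move let the fingers close. It gives the time, the measured TCP pose, the force, the opening and the grip force at its end, in the units of the state.
- sense(): the state, without advancing time (a new reading comes with each control period).
- capture(name): name is "scene" or "side" or "wrist"; returns a dict with "pixels" (400x640x3 uint8, blue, green, red), "fov_y" (degrees; the focal length in pixels is half the picture's height over the tangent of half this angle, whatever the lens; pixels are square), "cx", "cy" (the principal point, pixels), "position" and "attitude" of the camera in the world; the wrist camera has in their place "tool_from_camera" (4x4, takes a point from camera to tool coordinates, whose origin is the TCP and whose axes are the flange's). Camera axes: x right, y down, z forward; pixel columns grow to the right and rows downward; lengths in mm; the calibration is good to about 2 mm. A picture is of the moment at which its call begins: read the wrist's pose just before it. There is no depth.
- finish_job(): hands the job in; it is judged then, once.
Trained networks look in a picture, given as the dict that the camera call returned (one of the last four; its "shot" number tells which), for a name from the list of things; names that differ only in an ending like _2 or _b are one class to them, and where a whole thing is asked for, a point or a joint stands for the part that bears it (a point fixed in the world has none). Each returns a list of dicts, best first, with "confidence" (0 to 1); they miss things now and then, are a little off and sometimes report something else, mostly with a low value. They report only what shows in the picture. A call takes as long as a camera call. They do not tell look-alikes from the thing itself.
- boxes_of(picture, name): "position" ([column, row] in pixels, amid what is visible of it).
The state is a dict: "time_s": time; "joints": joint angles; "dq": joint speeds; "tau": joint torques, N m; "eef_pos": TCP position; "ee_rot": TCP orientation; "force": force on the tool from outside, world axes, zero at the start; "wrist_torque": the same for the moment, N m; "grip_width": opening from 0.0 (shut) to 1.0 (fully open); "grip_force": force on a finger pad.
Only numpy, scipy, OpenCV 4.12 (cv2) and the standard library are available. Lean on these libraries where they do the work, as an engineer would, in place of code of your own. Each camera call takes 0.05 s, during which the arm holds its last target. There are 200 camera calls.

### The job

Take the metal slide rack off the draining hook without straining the hook: press the rack's carrying bar back against the sprung keeper until the way up past the noses is open (you will feel the bar meet the rubber buffers), keep it there while lifting it out, and bring the rack off forward. Then stand the rack flat inside the empty grey trough without dropping it, let go, and leave the other things on the bench where they are.

Things in the scene. Friction and masses are not known exactly. Their poses are not given: they have to be found in the camera images.
- hook: white stand with a two-pronged steel draining hook. Origin on the bench under the seated bar, z up, +x from the open front (robot side) back to the post. Two arms along x at y = +-42 mm, 10 mm wide, 190 to 200 mm up, carry the bar. Each has a lip in front of the bar and a dark nose plate back over it (2.5 mm above it, top 218.5 mm up; front ends at x = -29 to -9 mm), so it cannot just be lifted. Over 25 N strains it
- hook_seat (a point): middle of the bar's axis as it rests in the hook, 205 mm up; axes as the hook's. To pass the noses the bar must go back (+x) 10 to 30 mm: the throat setting differs every time and is not given. 2 mm after clearing the noses the bar meets two black rubber buffers (8 N per mm), which go with the setting: they tell that the way up is open. It is then only 2 mm wider than the bar
- hook_post (a point): middle of the top of the white post head behind, 205 mm up, 121 mm behind the seat (+x); the head is 22 mm thick (x), 94 mm wide. The cross bar of the keeper, 66 mm behind the seat and 200 mm up, runs between it and the carrying bar. The basket hangs below the arms, with 70 mm of room to rise; once the bar is above the noses, draw the rack forward, clear of them, before turning it or going higher
- keeper (a joint): black sprung yoke on the hook, two pads behind the bar that push it forward under the noses. 0 = shut, grows as the bar presses it back (m), to at most 0.036. About 4 N to start, 1.3 N more per 10 mm (8 N at 30 mm); the bar's drag on the arms adds 2 to 8 N, less if its weight is borne. Springs shut by itself once the bar is out, and must be left shut
- rack_grip (a point): middle of the steel slide rack's carrying bar, the grasp point: a grip 12 (x) x 40 (y) x 16 mm high on a round bar 10 mm thick, 120 mm long along y; z up; 118 mm above the rack's underside. Uprights at y = +-58 mm carry an open basket 84 (x) x 120 (y) x 32 mm of glass slides. 0.25 to 0.42 kg. Hangs with its axes along the hook's; either way round in the trough will do
- trough: empty grey trough, fixed to the bench, outside 114 (x) x 150 (y) x 55 mm high, walls and floor 5 mm thick, inside 104 x 140 mm. Origin at the centre of its underside, z up. The rack's 84 mm side goes along the trough's x
- stain_jar: brown screw-top jar, 44 mm across, 60 mm tall, near the hook; leave it alone; origin at the centre of its underside
- cover_box: clear cover-slip box 34 x 60 x 26 mm, near the trough; leave it alone; origin at the centre of its underside
- petri: shallow glass dish, 84 mm across; leave it alone; origin at the centre of its underside
- reagent: white bottle 60 mm across, 110 mm tall; leave it alone; origin at the centre of its underside
- slide_box: grey slide box 100 x 50 x 35 mm; leave it alone; origin at the centre of its underside
- wax_block: small white block 40 x 30 x 14 mm; leave it alone; origin at the centre of its underside
- brush: wooden brush, 160 mm long, lying; leave it alone
- beaker: glass beaker 60 mm across, 80 mm tall; leave it alone; origin at the centre of its underside
Things that resemble listed ones, but are neither listed nor needed, are in the scene too. Leave any blue or purple look-alike of the part that bears rack_grip alone.

How it is judged:
By the outcome, as a careful person would: the job done as asked, in the order asked, and still so for the second after the job is handed in, with the robot touching nothing.
It also fails if it takes over 72 s, if anything falls off the work surface, if the arm or the gripper's body presses on something with over 40 N, if the wrist force passes 120 N, or if a joint passes its speed limit or range.

## Working session

There is one attempt and no reset: what is moved stays moved. The work goes in short steps, Python scripts to look and compute and a tool call to move; the robot and the scene stay as the last step left them, time stands still between calls to the robot, and variables do not carry over. Pictures are saved under pics/ and viewed, at most 10 in all, crops included, and the job is handed in when it is done.

Besides the shell and the picture viewer there is one more tool, called after "Emit:" in YAML: its name, and indented under it one key for each argument. drive_tool: Moves the arm, as the interface text tells. Shifts and turns lie within -1 to 1; 1 stands for 0.1 m of shift or pi/4 rad of turn. Its arguments: {"type":"object","properties":{"commands":{"type":"string"},"force":{"type":"number"}},"required":["commands"]}

```bash
mkdir -p pics; ls; cat > h.py <<'E'
import numpy as np, cv2
from scipy.spatial.transform import Rotation as R
from rig import sense, capture, finish_job, boxes_of, tips_ahead
def rot(a):
    a=np.array(a,float)
    return a if a.shape==(3,3) else R.from_quat(a,scalar_first=True).as_matrix()
def cam(name):
    s=sense(); p=capture(name)
    if name=="wrist":
        T=np.eye(4);T[:3,:3]=rot(s["ee_rot"]);T[:3,3]=s["eef_pos"]
        M=T@np.array(p["tool_from_camera"]);p["C"]=M[:3,3];p["Rm"]=M[:3,:3]
    else: p["C"]=np.array(p["position"],float);p["Rm"]=rot(p["attitude"])
    p["f"]=200/np.tan(np.radians(p["fov_y"])/2)
    return p
def ray(p,uv):
    d=p["Rm"]@np.array([(uv[0]-p["cx"])/p["f"],(uv[1]-p["cy"])/p["f"],1]);return d/np.linalg.norm(d)
def atz(p,uv,z):
    d=ray(p,uv);return p["C"]+d*(z-p["C"][2])/d[2]
def proj(p,X):
    c=p["Rm"].T@(np.array(X,float)-p["C"]);return np.array([p["cx"]+p["f"]*c[0]/c[2],p["cy"]+p["f"]*c[1]/c[2]])
def tri(obs):
    A=np.zeros((3,3));b=np.zeros(3)
    for p,uv in obs:
        d=ray(p,uv);P=np.eye(3)-np.outer(d,d);A+=P;b+=P@p["C"]
    return np.linalg.solve(A,b)
E
python3 - <<'E'
from h import *
np.set_printoptions(precision=1,suppress=True)
ps={}
for n in ("scene","side"):
    p=cam(n);ps[n]=p;cv2.imwrite(f"pics/{n}1.png",p["pixels"]);print(n,p["C"],p["Rm"].tolist(),p["fov_y"])
    for o in ("hook","rack_grip","trough","hook_post","keeper","stain_jar","cover_box"):
        try: print(n,o,[(np.round(b["position"]),round(b["confidence"],2)) for b in boxes_of(p,o)][:3])
        except Exception as e: print(n,o,e)
print(sense())
E
```

```text
pics
scene [1117.  -141.2 1255.3] [[0.2091605113124053, 0.8590629292922792, -0.4671860058085022], [0.9777936699791704, -0.17733321966545093, 0.11168020483393837], [0.013092725315941078, -0.48017060792894606, -0.877077401273655]] 52.18624968824669
scene hook [(array([268., 234.]), 0.58)]
scene rack_grip [(array([265., 204.]), 0.82), (array([221., 170.]), 0.69)]
scene trough [(array([350., 203.]), 0.57), (array([452., 219.]), 0.54)]
scene hook_post [(array([269., 235.]), 0.73), (array([450., 217.]), 0.38)]
scene keeper [(array([263., 214.]), 0.65)]
scene stain_jar [(array([258., 183.]), 0.54), (array([332., 281.]), 0.51)]
scene cover_box [(array([346., 173.]), 0.56)]
side [ 463.1 1108.2 1050.7] [[-0.9996460194695478, -0.0025611037248610795, 0.026481625826209543], [-0.021858143017144727, 0.6465129109627277, -0.7625898488324786], [-0.015167641297542372, -0.762898746037907, -0.6463400389510605]] 42.66069845649267
side hook [(array([315., 177.]), 0.92)]
side rack_grip [(array([250., 183.]), 0.96), (array([332., 167.]), 0.92), (array([394., 152.]), 0.59)]
side trough [(array([334., 256.]), 0.78)]
side hook_post [(array([315., 182.]), 0.86)]
side keeper []
side stain_jar [(array([367., 176.]), 0.7), (array([244., 304.]), 0.44)]
side cover_box [(array([376., 257.]), 0.83)]
{'time_s': 0.8, 'joints': array([-1.5,  0.3,  1.5,  0. ,  1.3, -0.2]), 'dq': array([-0.,  0.,  0.,  0.,  0.,  0.]), 'tau': array([ -0. , -41.2, -26. ,  -0. ,   0. ,  -0. ]), 'eef_pos': array([ 164.5, -498.6,  224.6]), 'ee_rot': array([0. , 1. , 0.2, 0. ]), 'force': array([ 0.6, -0.1, -0.2]), 'wrist_torque': array([ 0.1, -0. ,  0. ]), 'grip_force': 0.0, 'grip_width': 0.993180492184588}
```

View pics/scene1.png

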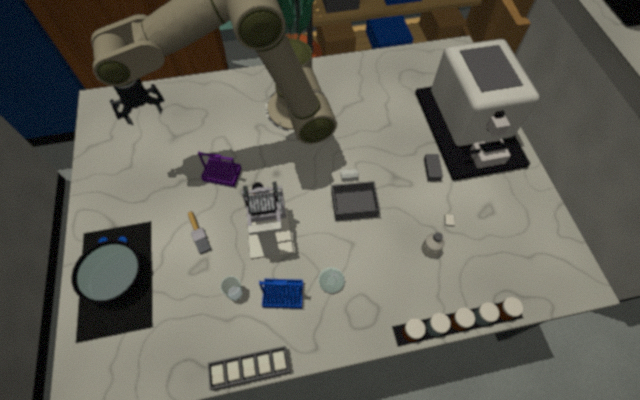

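View pics/side1.png

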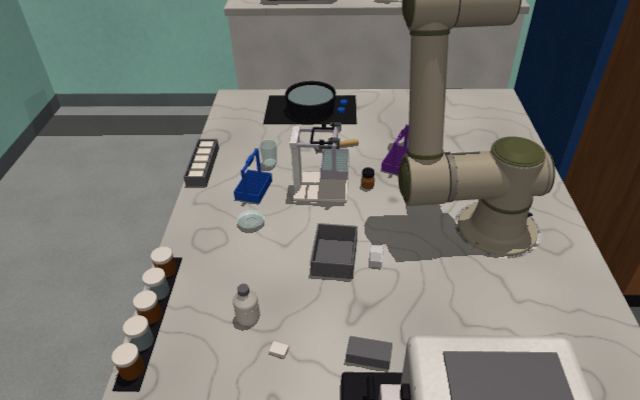

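The scene view shows the hook with the rack near (265,204) and the trough at (355,201). In the side view the hook is near (315,170) and the trough at (334,250). I'll measure from crops.

```bash
python3 - <<'E'
from h import *
np.set_printoptions(precision=1,suppress=True)
a=cam("scene");b=cam("side")
print("trough",atz(a,(355,201),30),atz(b,(334,250),30))
for c in [(333,185),(376,182),(379,217),(335,221)]: print(atz(a,c,55))
for c in [(317,227),(357,227),(354,278),(311,273)]: print("s",atz(b,c,55 if c[1]<230 else 55))
print("hook",tri([(a,(265,204)),(b,(325,150))]))
ca=cv2.resize(a["pixels"][160:280,230:310],None,fx=5,fy=5,interpolation=3)
cb=cv2.resize(b["pixels"][115:215,280:360],None,fx=5,fy=5,interpolation=3)
o=np.zeros((600,800,3),np.uint8);o[:,:400]=ca;o[:500,400:]=cb
cv2.imwrite("pics/crop1.png",o)
E
```

```text
trough [481.3 122.5  30. ] [478.1 126.4  30. ]
[418.2  58.5  55. ]
[436.3 206.6  55. ]
[568.7 179.8  55. ]
[553.5  34.6  55. ]
s [526.5  61.3  55. ]
s [413.9  60.7  55. ]
s [426.1 248.1  55. ]
s [535.9 232.3  55. ]
hook [ 504.9 -175.5  155.7]
```

View pics/crop1.png

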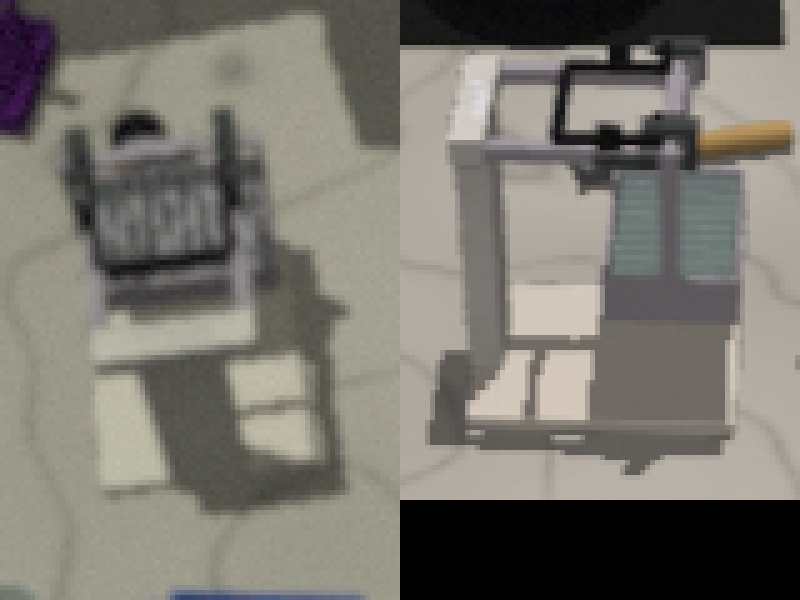

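The scene crop shows the white post head at about px (264,226). The side crop shows the head top at about (295,135) and the bar at about (336,134) under the noses.

```bash
python3 - <<'E'
from h import *
np.set_printoptions(precision=1,suppress=True)
a=cam("scene");b=cam("side")
A=lambda x,y:(230+x/5,160+y/5)
B=lambda x,y:(280+(x-400)/5,115+y/5)
print("head tri",tri([(a,A(172,332)),(b,B(474,98))]), "scene z",atz(a,A(172,332),205),"side",atz(b,B(474,98),205))
print("ends scene",atz(a,A(92,338),205),atz(a,A(255,322),205))
print("ends side",atz(b,B(480,57),205),atz(b,B(468,142),205))
print("bar side",atz(b,B(683,95),205))
print("barends side",atz(b,B(680,60),205),atz(b,B(682,125),205))
E
```

```text
head tri [ 598.2 -187.3  201.2] scene z [ 599.9 -187.2  205. ] side [ 597.6 -181.4  205. ]
ends scene [ 594.5 -232.   205. ] [ 603.3 -140.2  205. ]
ends side [ 597.1 -226.8  205. ] [ 598.  -134.8  205. ]
bar side [ 472.5 -184.4  205. ]
barends side [ 474.6 -223.1  205. ] [ 472.9 -152.4  205. ]
```

```bash
python3 - <<'E'
from h import *
np.set_printoptions(precision=3,suppress=True)
s=sense();print(rot(s["ee_rot"]),s["ee_rot"],s["time_s"],tips_ahead)
p=cam("wrist");print(p["tool_from_camera"],p["fov_y"])
E
```

```text
[[ 0.95   0.313  0.   ]
 [ 0.313 -0.95  -0.   ]
 [ 0.     0.    -1.   ]] [0.    0.987 0.159 0.   ] 1.0 17.0
[[  -0.      -0.956   -0.292   73.917]
 [   1.       0.      -0.001   -0.324]
 [   0.001   -0.292    0.956 -149.231]
 [   0.       0.       0.       1.   ]] 61.35187260312731
```

Emit:
drive_tool:
  commands: "0.22 0.223 0.07 0 0 0.11 50;0.22 0.223 0.07 0 0 0.11 50;0.22 0.223 0.07 0 0 0.11 50;0.22 0.223 0.07 0 0 0.11 50;0.22 0.223 0.07 0 0 0.11 50;0.22 0.223 0.07 0 0 0.11 50;0.22 0.223 0.07 0 0 0.11 50;0.22 0.223 0.07 0 0 0.11 50;0.22 0.223 0.07 0 0 0.11 50;0.22 0.223 0.07 0 0 0.11 50;0.22 0.223 0.07 0 0 0.11 50;0.22 0.223 0.07 0 0 0.11 50;0.22 0.223 0.07 0 0 0.11 50;0.22 0.223 0.07 0 0 0.11 50;0 0 0 0 0 0 50;0 0 0 0 0 0 50"
  force: 60

```text
time_s: 2.38
eef_pos: [473.2, -185.5, 322.6]
ee_rot: [0.0, 0.721, 0.693, -0.0]
force: [0.0, 0.4, -0.4]
grip_width: 0.501
grip_force: 0.0
```

```bash
python3 - <<'E'
from h import *
np.set_printoptions(precision=2,suppress=True)
p=cam("wrist");s=sense();print(s["eef_pos"],rot(s["ee_rot"])[:2,0],s["grip_width"])
im=cv2.resize(p["pixels"],(800,500));cv2.imwrite("pics/w1.png",im)
for o in ("rack_grip","hook_post","keeper","hook"): print(o,[(np.round(b["position"]),round(b["confidence"],2),atz(p,b["position"],205)) for b in boxes_of(p,o)][:3])
E
```

```text
[ 472.47 -186.25  322.37] [0.04 1.  ] 0.5003543843507832
rack_grip [(array([542., 138.]), 0.97, array([ 644.16, -147.58,  205.  ])), (array([326., 169.]), 0.94, array([ 473.64, -165.43,  205.  ])), (array([180., 253.]), 0.91, array([ 344.32, -234.46,  205.  ]))]
hook_post [(array([414., 169.]), 0.61, array([ 544.21, -168.46,  205.  ]))]
keeper [(array([408., 190.]), 0.87, array([ 540.32, -185.3 ,  205.  ])), (array([530.,  18.]), 0.52, array([623.  , -62.19, 205.  ]))]
hook [(array([411., 168.]), 0.87, array([ 542.25, -167.4 ,  205.  ]))]
```

View pics/w1.png

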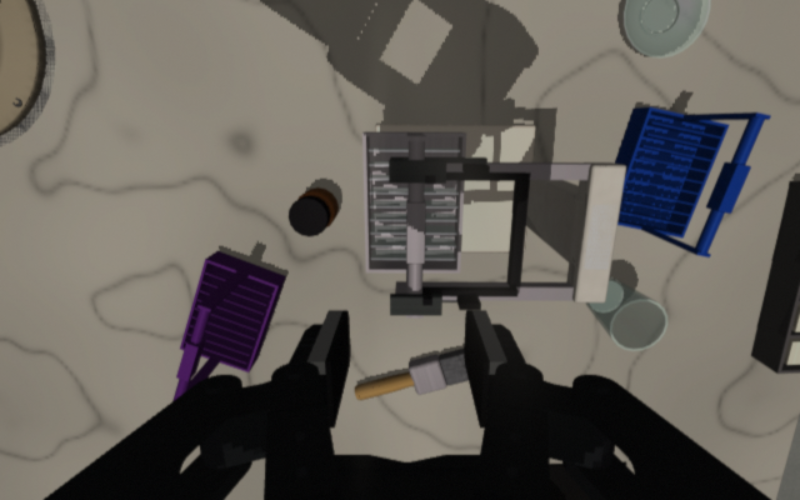

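The wrist view shows the bar running from about (416,180) to (416,290) in the 800-px picture, between the noses. The post head top is at about (600,233).

```bash
python3 - <<'E'
from h import *
np.set_printoptions(precision=1,suppress=True)
p=cam("wrist")
for n,c,z in [("bar far",(417,185),210),("bar near",(415,285),210),("grip c",(416,232),213),("head tl",(589,165),205),("head tr",(626,167),205),("head bl",(577,301),205),("head br",(606,302),205),
 ("nose far l",(390,158),218.5),("nose far ll",(390,182),218.5),("nose far r",(487,160),218),("nose near l",(390,296),218.5),("nose near ll",(391,314),218.5),("kp far",(521,180),200),("kp near",(520,285),200)]:
    print(n,atz(p,np.array(c)*.8,z))
im=p["pixels"][95:260,280:500];cv2.imwrite("pics/w2.png",cv2.resize(im,None,fx=3.6,fy=3.6,interpolation=3))
E
```

```text
bar far [ 479.3 -149.6  210. ]
bar near [ 475.5 -215.8  210. ]
grip c [ 477.5 -178.8  213. ]
head tl [ 586.8 -142.6  205. ]
head tr [ 610.  -144.9  205. ]
head bl [ 586.1 -234.5  205. ]
head br [ 606.  -236.1  205. ]
nose far l [ 463.9 -131.8  218.5]
nose far ll [ 463.1 -145.9  218.5]
nose far r [ 521.  -135.6  218. ]
nose near l [ 459.  -219.4  218.5]
nose near ll [ 458.9 -232.2  218.5]
kp far [ 546.2 -150.8  200. ]
kp near [ 548. -223.  200.]
```

View pics/w2.png

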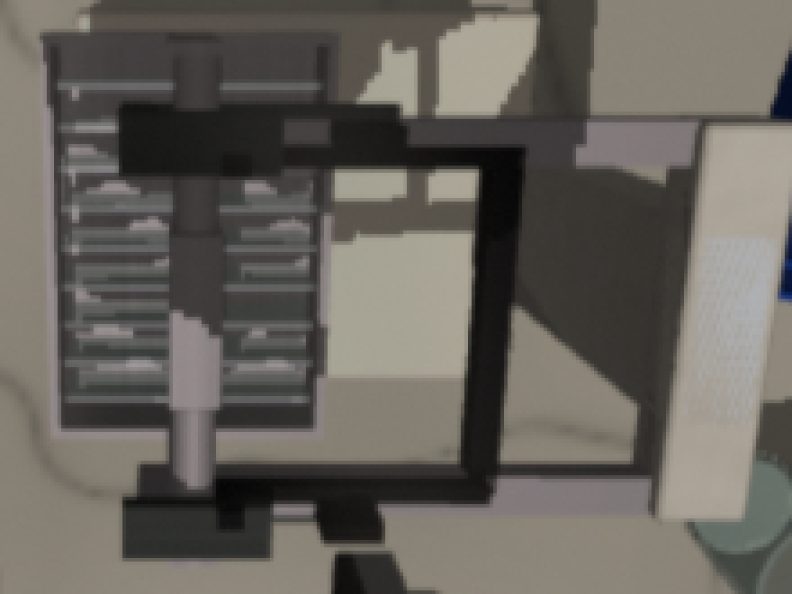

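The crop shows the grip's ends at rows 232 and 410 and its sides at columns 168 and 224. The keeper's inner frame leaves plenty of room for a 22 mm finger.

```bash
python3 - <<'E'
from h import *
np.set_printoptions(precision=1,suppress=True)
p=cam("wrist")
for n,c,z in [("grip far",(198,232),213),("grip near",(195,410),213),("bar far end",(196,40),210),("baredge near",(192,490),208),("bar far",(198,200),210),("bar near",(192,430),210)]:
    print(n,atz(p,np.array(c)/3.6+[280,95],z))
s=sense();print(s["eef_pos"],R.from_matrix(rot(s["ee_rot"])).as_rotvec(),np.degrees(np.arctan2(*rot(s["ee_rot"])[1::-1,0])),s["force"])
E
```

```text
grip far [ 480.1 -158.   213. ]
grip near [ 477.9 -198.1  213. ]
bar far end [ 481.2 -118.3  210. ]
baredge near [ 476.6 -219.4  208. ]
bar far [ 480.4 -151.5  210. ]
bar near [ 477.1 -203.9  210. ]
[ 472.1 -187.   322.5] [-2.3 -2.2  0. ] 87.47615627489624 [1.  0.7 0. ]
```

Emit:
drive_tool:
  commands: "0.045 0.045 -0.1 0 0 -0.016 50;0.045 0.04 -0.2 0 0 0 50;0 0 -0.3 0 0 0 50;0 0 -0.3 0 0 0 50;0 0 -0.2 0 0 0 50;0 0 -0.09 0 0 0 50;0 0 0 0 0 0 50;0 0 0 0 0 0 50"

```text
time_s: 3.4
eef_pos: [481.8, -178.3, 204.5]
ee_rot: [0.001, 0.726, 0.687, 0.0]
force: [1.0, -0.2, 0.8]
grip_width: 0.502
grip_force: 0.0
```

```bash
python3 - <<'E'
from h import *
np.set_printoptions(precision=1,suppress=True)
p=cam("wrist");s=sense();print(s["eef_pos"],s["force"],s["grip_width"])
cv2.imwrite("pics/w3.png",p["pixels"])
print(proj(p,[479,-178,213]))
E
```

```text
[ 482.  -178.4  205. ] [-0.4  0.3 -0.1] 0.5037013479747359
[320.8 266.2]
```

View pics/w3.png

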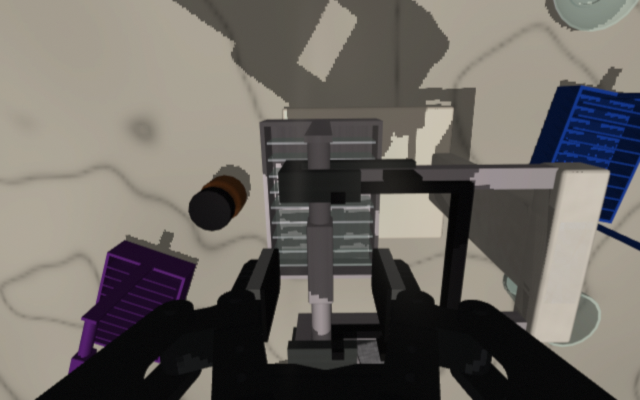

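The bar at column 320 sits between the pads (279 and 372), slightly toward the front as intended. Closing gently.

Emit:
drive_tool:
  commands: "0 0 0 0 0 0 30;0 0 0 0 0 0 20;0 0 0 0 0 0 16;0 0 0 0 0 0 13;0 0 0 0 0 0 10;0 0 0 0 0 0 8;0 0 0 0 0 0 8"
  force: 20

```text
time_s: 4.03
eef_pos: [481.2, -178.0, 204.4]
ee_rot: [0.0, 0.726, 0.687, -0.0]
force: [-5.8, -0.3, 6.8]
grip_width: 0.126
grip_force: 19.6
```

Emit:
drive_tool:
  commands: "0 0 0.005 0 0 0 5;0 0 0.005 0 0 0 5;0 0 0 0 0 0 5"
  force: 50

```text
time_s: 4.28
eef_pos: [481.2, -177.9, 204.6]
ee_rot: [-0.0, 0.726, 0.687, -0.0]
force: [-5.1, -0.4, 2.3]
grip_width: 0.1
grip_force: 49.3
```

Emit:
drive_tool:
  commands: "0 0 0.009 0 0 0 5;0.02 -0.001 0 0 0 0 5;0.02 -0.001 0 0 0 0 5;0.02 -0.001 0 0 0 0 5;0 0 0 0 0 0 5"

```text
time_s: 4.7
eef_pos: [487.4, -178.1, 204.9]
ee_rot: [-0.001, 0.726, 0.687, -0.0]
force: [-5.3, -1.5, -3.2]
grip_width: 0.101
grip_force: 48.9
```

Emit:
drive_tool:
  commands: "0.015 -0.001 0 0 0 0 5;0.015 -0.001 0 0 0 0 5;0 0 0 0 0 0 5"

```text
time_s: 4.95
eef_pos: [490.3, -178.2, 205.0]
ee_rot: [-0.001, 0.726, 0.687, -0.0]
force: [-5.1, -0.5, -4.9]
grip_width: 0.102
grip_force: 48.8
```

Emit:
drive_tool:
  commands: "0.01 -0.001 0 0 0 0 5;0.01 0 0 0 0 0 5;0 0 0 0 0 0 5"

```text
time_s: 5.2
eef_pos: [492.2, -178.3, 205.0]
ee_rot: [-0.001, 0.726, 0.687, -0.0]
force: [-5.7, -1.8, -4.7]
grip_width: 0.1
grip_force: 48.8
```

Emit:
drive_tool:
  commands: "0.01 -0.001 0 0 0 0 5;0.01 0 0 0 0 0 5;0 0 0 0 0 0 5"

```text
time_s: 5.45
eef_pos: [494.1, -178.4, 205.0]
ee_rot: [-0.001, 0.726, 0.687, -0.0]
force: [-5.2, -1.2, -4.2]
grip_width: 0.101
grip_force: 48.9
```

Emit:
drive_tool:
  commands: "0.008 0 0 0 0 0 5;0.007 -0.001 0 0 0 0 5;0 0 0 0 0 0 5"

```text
time_s: 5.7
eef_pos: [495.6, -178.5, 205.0]
ee_rot: [-0.001, 0.726, 0.687, -0.0]
force: [-6.5, -0.6, -4.2]
grip_width: 0.101
grip_force: 48.9
```

Emit:
drive_tool:
  commands: "0.008 0 0 0 0 0 5;0.007 -0.001 0 0 0 0 5;0 0 0 0 0 0 5"

```text
time_s: 5.95
eef_pos: [497.0, -178.5, 205.0]
ee_rot: [-0.001, 0.726, 0.687, -0.0]
force: [-6.4, -1.1, -3.7]
grip_width: 0.098
grip_force: 48.9
```

Emit:
drive_tool:
  commands: "0.008 0 0 0 0 0 5;0.007 -0.001 0 0 0 0 5;0 0 0 0 0 0 5"

```text
time_s: 6.2
eef_pos: [498.5, -178.6, 205.0]
ee_rot: [-0.001, 0.726, 0.687, -0.0]
force: [-5.9, -0.5, -3.0]
grip_width: 0.1
grip_force: 49.0
```

Emit:
drive_tool:
  commands: "0.01 0 0 0 0 0 5;0 -0.001 0 0 0 0 5"

```text
time_s: 6.37
eef_pos: [499.5, -178.7, 205.0]
ee_rot: [-0.001, 0.726, 0.687, -0.0]
force: [-6.5, -0.9, -2.4]
grip_width: 0.101
grip_force: 49.0
```

Emit:
drive_tool:
  commands: "0.01 0 0 0 0 0 5;0 0 0 0 0 0 5"

```text
time_s: 6.53
eef_pos: [500.5, -178.7, 205.0]
ee_rot: [-0.001, 0.726, 0.687, -0.0]
force: [-7.2, -1.2, -3.3]
grip_width: 0.099
grip_force: 49.0
```

Emit:
drive_tool:
  commands: "0.01 0 0 0 0 0 5;0 -0.001 0 0 0 0 5"

```text
time_s: 6.7
eef_pos: [501.5, -178.8, 205.0]
ee_rot: [-0.001, 0.726, 0.687, -0.0]
force: [-7.4, -0.4, -3.1]
grip_width: 0.104
grip_force: 49.0
```

Emit:
drive_tool:
  commands: "0.01 0 0 0 0 0 5;0 0 0 0 0 0 5"

```text
time_s: 6.87
eef_pos: [502.4, -178.8, 205.0]
ee_rot: [-0.001, 0.726, 0.687, -0.0]
force: [-8.2, -0.5, -1.9]
grip_width: 0.1
grip_force: 49.0
```

Emit:
drive_tool:
  commands: "0.01 0 0 0 0 0 5;0 -0.001 0 0 0 0 5"

```text
time_s: 7.03
eef_pos: [503.4, -178.9, 204.9]
ee_rot: [-0.001, 0.726, 0.687, -0.0]
force: [-6.5, -0.1, -2.7]
grip_width: 0.104
grip_force: 49.0
```

Emit:
drive_tool:
  commands: "0.01 0 0 0 0 0 5;0 0 0 0 0 0 5"

```text
time_s: 7.2
eef_pos: [504.2, -178.9, 204.9]
ee_rot: [-0.001, 0.726, 0.687, -0.001]
force: [-8.3, -0.2, -1.4]
grip_width: 0.1
grip_force: 49.2
```

Emit:
drive_tool:
  commands: "0.01 0 0 0 0 0 5;0 -0.001 0 0 0 0 5"

```text
time_s: 7.37
eef_pos: [504.7, -178.9, 204.9]
ee_rot: [-0.002, 0.726, 0.687, -0.001]
force: [-11.4, 1.0, -1.4]
grip_width: 0.104
grip_force: 49.6
```

Emit:
drive_tool:
  commands: "0.005 0 0 0 0 0 5;0 0 0 0 0 0 5"

```text
time_s: 7.53
eef_pos: [504.9, -178.9, 204.9]
ee_rot: [-0.002, 0.726, 0.687, -0.001]
force: [-13.1, -0.9, -1.1]
grip_width: 0.099
grip_force: 49.7
```

Emit:
drive_tool:
  commands: "-0.008 0 0 0 0 0 5;0 0 0.015 0 0 0 5;0 0 0.015 0 0 0 5;0 0 0 0 0 0 5"

```text
time_s: 7.87
eef_pos: [504.4, -178.7, 207.4]
ee_rot: [-0.002, 0.726, 0.687, -0.001]
force: [-9.8, 1.1, -5.6]
grip_width: 0.101
grip_force: 49.3
```

Emit:
drive_tool:
  commands: "0 0 0.015 0 0 0 5;0 0 0.015 0 0 0 5;0 0 0 0 0 0 5"

```text
time_s: 8.12
eef_pos: [504.4, -178.6, 210.3]
ee_rot: [-0.002, 0.726, 0.687, -0.001]
force: [-9.6, -0.2, -5.6]
grip_width: 0.099
grip_force: 49.3
```

Emit:
drive_tool:
  commands: "0 0 0.02 0 0 0 5;0 0 0.02 0 0 0 5;0 0 0 0 0 0 5"

```text
time_s: 8.37
eef_pos: [504.4, -178.6, 214.4]
ee_rot: [-0.002, 0.726, 0.687, -0.001]
force: [-9.3, 1.2, -4.9]
grip_width: 0.1
grip_force: 49.4
```

The way is clear, so the lift continues.

Emit:
drive_tool:
  commands: "0 0 0.02 0 0 0 5;0 0 0.02 0 0 0 5;0 0 0.02 0 0 0 5;0 0 0 0 0 0 5"

```text
time_s: 8.7
eef_pos: [504.9, -178.7, 220.8]
ee_rot: [-0.002, 0.726, 0.687, -0.0]
force: [-6.8, 0.5, -3.0]
grip_width: 0.102
grip_force: 49.9
```

Emit:
drive_tool:
  commands: "0 0 0.02 0 0 0 5;0 0 0.02 0 0 0 5;0 0 0.02 0 0 0 5;0 0 0 0 0 0 5"

```text
time_s: 9.03
eef_pos: [506.5, -179.2, 227.9]
ee_rot: [0.001, 0.726, 0.687, 0.001]
force: [0.2, -0.1, -3.1]
grip_width: 0.097
grip_force: 50.1
```

Emit:
drive_tool:
  commands: "0 0 0.06 0 0 0 5;0 0 0.06 0 0 0 5;-0.05 0.003 0 0 0 0 5;-0.1 0.005 0 0 0 0 5;-0.15 0.008 0 0 0 0 5;-0.2 0.011 0 0 0 0 5;-0.2 0.011 0 0 0 0 5;-0.2 0.011 0 0 0 0 5;-0.2 0.011 0 0 0 0 5;-0.1 0.005 0 0 0 0 5;0 0 0 0 0 0 5"

```text
time_s: 9.95
eef_pos: [384.6, -172.6, 239.9]
ee_rot: [0.0, 0.727, 0.687, -0.0]
force: [-0.5, -0.2, -2.3]
grip_width: 0.1
grip_force: 49.9
```

Emit:
drive_tool:
  commands: "0 0 0.2 0 0 0 5;0 0.05 0.2 0 0 0 5;0 0.15 0.2 0 0 0 5;0 0.2 0.1 0 0 0 5;0 0.25 0 0 0 0 5;0 0.25 0 0 0 0 5;0.1 0.25 0 0 0 0 5;0.2 0.2 0 0 0 0 5;0.25 0.2 0 0 0 0 5;0.25 0.2 0 0 0 0 5;0.2 0.15 0 0 0 0 5;0 0 0 0 0 0 5;0 0 0 0 0 0 5;0 0 0 0 0 0 5"

```text
time_s: 11.12
eef_pos: [485.8, 17.2, 309.3]
ee_rot: [-0.0, 0.726, 0.687, -0.0]
force: [0.3, 0.3, -2.9]
grip_width: 0.1
grip_force: 49.9
```

```bash
python3 - <<'E'
from h import *
np.set_printoptions(precision=1,suppress=True)
p=cam("wrist");s=sense();print(s["eef_pos"],s["force"])
cv2.imwrite("pics/w4.png",cv2.resize(p["pixels"],(800,500)))
for o in ("trough","rack_grip","cover_box"): print(o,[(np.round(b["position"]),round(b["confidence"],2),atz(p,b["position"],30)) for b in boxes_of(p,o)][:3])
E
```

```text
[485.6  16.9 309.5] [ 0.1 -0.1 -2.2]
trough [(array([312.,  58.]), 0.59, array([476.4, 138.1,  30. ]))]
rack_grip [(array([202., 358.]), 0.8, array([ 277.6, -282.1,   30. ])), (array([319., 197.]), 0.72, array([474.1, -33. ,  30. ])), (array([518., 288.]), 0.59, array([ 752.5, -185.3,   30. ]))]
cover_box [(array([221.,  71.]), 0.82, array([366.9, 129.7,  30. ]))]
```

View pics/w4.png

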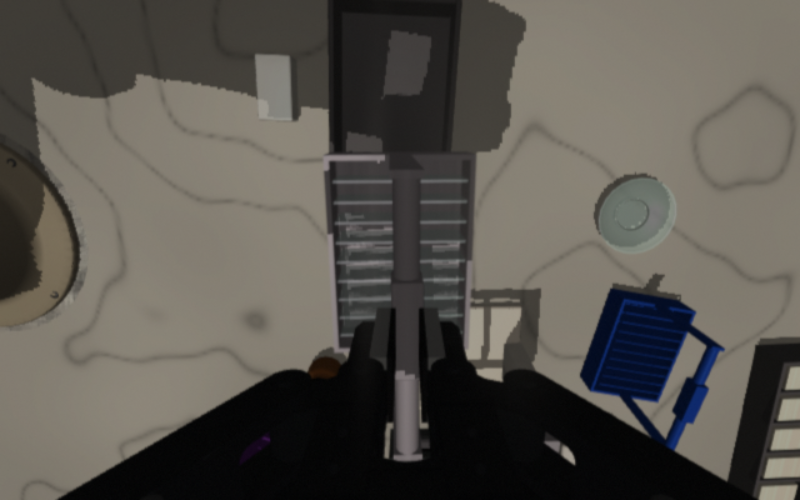

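The trough lies just ahead: far inside corners near (342,12) and (448,12), near end behind the basket at row 150. I'll go on 50 mm and take one closer look.

Emit:
drive_tool:
  commands: "0 0.2 0 0 0 0 5;0 0.2 0 0 0 0 5;0 0.1 0 0 0 0 5;0 0 0 0 0 0 5;0 0 0 0 0 0 5"

```text
time_s: 11.73
eef_pos: [485.7, 67.0, 309.6]
ee_rot: [0.0, 0.726, 0.688, -0.0]
force: [0.7, -1.2, -3.2]
grip_width: 0.098
grip_force: 50.1
```

```bash
python3 - <<'E'
from h import *
np.set_printoptions(precision=1,suppress=True)
p=cam("wrist");s=sense();print(s["eef_pos"],s["force"])
im=p["pixels"][0:200,200:440]
im=cv2.convertScaleAbs(im,alpha=2.2)
cv2.imwrite("pics/w5.png",cv2.resize(im,None,fx=3,fy=3,interpolation=3))
E
```

```text
[485.7  66.6 309.6] [ 0.2 -0.1 -3.8]
```

View pics/w5.png

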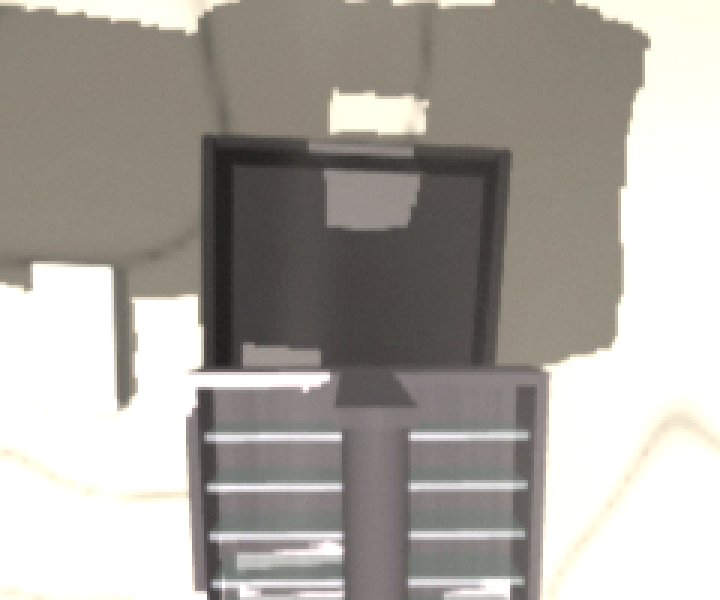

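The crop shows the trough's far rim corners at (203,136) and (511,152), with its sides running down to about (204,366) and (495,366). The held basket's far edge is at row 370, columns 190 to 548.

```bash
python3 - <<'E'
from h import *
np.set_printoptions(precision=1,suppress=True)
p=cam("wrist");s=sense()
f=lambda c,z:atz(p,np.array(c)/3+[200,0],z)
fl,fr,nl,nr=[f(c,55) for c in [(203,136),(511,152),(204,366),(495,366)]]
print("trough",fl,fr,nl,nr)
d=fr-fl;w=np.linalg.norm(d);print("width",w,"yaw far",np.degrees(np.arctan2(d[1],d[0])))
for a,b in((nl,fl),(nr,fr)): print("side yaw",np.degrees(np.arctan2(-(b-a)[0],(b-a)[1])))
m=(fl+fr)/2
for y in (-2,-4,-6): 
    t=np.radians(y);print(y,m-75*np.array([-np.sin(t),np.cos(t),0]))
print("inner",f((217,150),55),f((497,160),55),f((217,366),55),f((485,366),55))
print("basket",f((190,372),225.5),f((548,372),225.5),s["eef_pos"],np.degrees(np.arctan2(*rot(s["ee_rot"])[1::-1,0])))
a=cam("scene")
c=cv2.cvtColor(a["pixels"],cv2.COLOR_BGR2GRAY)
E
```

```text
trough [429.1 200.   55. ] [541.5 188.4  55. ] [420.8 118.2  55. ] [534. 112.  55.]
width 112.99945152136634 yaw far -5.899997753327568
side yaw -5.75960999168717
side yaw -5.591269079745876
-2 [482.7 119.2  55. ]
-4 [480.  119.4  55. ]
-6 [477.4 119.6  55. ]
inner [433.7 195.   55. ] [536.3 186.   55. ] [425.9 118.   55. ] [530.1 112.2  55. ]
basket [446.4 126.8 225.5] [527.  122.3 225.5] [485.8  66.5 309.5] 86.80814938238314
```

Emit:
drive_tool:
  commands: "-0.02 0.15 0 0 0 -0.02 5;-0.02 0.15 0 0 0 -0.02 5;-0.02 0.15 -0.1 0 0 -0.018 5;-0.008 0.095 -0.2 0 0 0 5;0 0 -0.2 0 0 0 5;0 0 -0.2 0 0 0 5;0 0 -0.2 0 0 0 5;0 0 -0.2 0 0 0 5;0 0 -0.2 0 0 0 5;0 0 -0.2 0 0 0 5;0 0 -0.15 0 0 0 5;0 0 0 0 0 0 5;0 0 0 0 0 0 5"

```text
time_s: 12.97
eef_pos: [479.0, 121.2, 144.5]
ee_rot: [-0.0, 0.742, 0.67, -0.0]
force: [0.1, 0.4, -3.3]
grip_width: 0.1
grip_force: 50.1
```

```bash
python3 - <<'E'
from h import *
np.set_printoptions(precision=1,suppress=True)
p=cam("scene");q=cam("side");s=sense();print(s["eef_pos"],s["force"],np.degrees(np.arctan2(*rot(s["ee_rot"])[1::-1,0])))
a=cv2.resize(p["pixels"][130:260,300:420],None,fx=3.3,fy=3.3,interpolation=3)
b=cv2.resize(q["pixels"][180:300,275:395],None,fx=3.3,fy=3.3,interpolation=3)
o=np.zeros((430,792,3),np.uint8);o[:a.shape[0],:396]=a;o[:b.shape[0],396:]=b
cv2.imwrite("pics/c2.png",cv2.convertScaleAbs(o,alpha=1.5))
E
```

```text
[479.7 121.5 145.7] [-0.1 -0.6 -2.4] 84.21310389551243
```

View pics/c2.png

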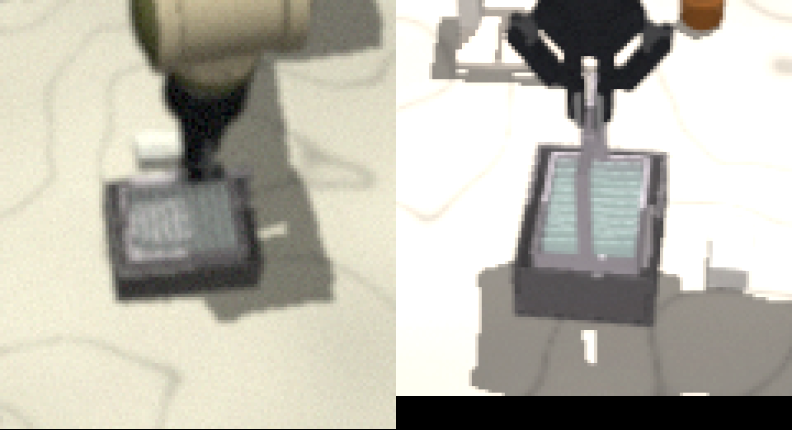

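The basket is inside the trough walls with margin all round and no contact force. Lowering to the floor.

Emit:
drive_tool:
  commands: "0 0 -0.08 0 0 0 5;0 0 -0.06 0 0 0 5;0 0 -0.02 0 0 0 5;0 0 -0.01 0 0 0 5;0 0 0 0 0 0 5"

```text
time_s: 13.48
eef_pos: [478.8, 121.7, 127.3]
ee_rot: [-0.0, 0.742, 0.671, -0.0]
force: [0.8, -0.1, -2.5]
grip_width: 0.099
grip_force: 50.1
```

Emit:
drive_tool:
  commands: "0 0 -0.01 0 0 0 5;0 0 -0.01 0 0 0 5;0 0 0 0 0 0 5"

```text
time_s: 13.73
eef_pos: [478.9, 121.8, 125.4]
ee_rot: [-0.0, 0.742, 0.671, -0.0]
force: [0.8, -0.6, -3.9]
grip_width: 0.103
grip_force: 50.1
```

Emit:
drive_tool:
  commands: "0 0 -0.01 0 0 0 5;0 0 -0.01 0 0 0 5;0 0 0 0 0 0 5"

```text
time_s: 13.98
eef_pos: [479.0, 121.9, 123.7]
ee_rot: [-0.0, 0.742, 0.671, 0.0]
force: [-0.8, 0.7, -0.2]
grip_width: 0.099
grip_force: 50.9
```

Contact with the floor has begun.

Emit:
drive_tool:
  commands: "0 0 -0.007 0 0 0 5;0 0 0 0 0 0 5;0 0 0 0 0 0 5"

```text
time_s: 14.23
eef_pos: [479.2, 121.9, 123.6]
ee_rot: [0.0, 0.742, 0.671, 0.0]
force: [-3.1, 1.3, 5.6]
grip_width: 0.094
grip_force: 52.2
```

Emit:
drive_tool:
  commands: "0 0 0 0 0 0 14;0 0 0 0 0 0 20;0 0 0 0 0 0 30;0 0 0 0 0 0 45;0 0 0 0 0 0 45;0 0 0 0 0 0 45"

```text
time_s: 14.73
eef_pos: [479.0, 121.7, 122.8]
ee_rot: [0.0, 0.742, 0.671, 0.0]
force: [0.3, -0.6, -0.5]
grip_width: 0.452
grip_force: 0.0
```

Emit:
drive_tool:
  commands: "0 0 0.1 0 0 0 45;0 0 0.2 0 0 0 45;0 0 0.3 0 0 0 45;0 0 0.3 0 0 0 45;0 0 0.3 0 0 0 45;0 0 0.3 0 0 0 45;0 0 0 0 0 0 45;0 0 0 0 0 0 45"

```text
time_s: 15.4
eef_pos: [479.3, 121.8, 274.6]
ee_rot: [0.001, 0.742, 0.671, 0.001]
force: [-0.0, -0.3, -0.6]
grip_width: 0.448
grip_force: 0.0
```

```bash
python3 - <<'E'
from h import *
np.set_printoptions(precision=1,suppress=True)
p=cam("wrist");q=cam("side");s=sense();print(s["eef_pos"],s["force"],s["grip_width"])
b=cv2.resize(q["pixels"][110:300,275:395],None,fx=2.1,fy=2.1,interpolation=3)
o=np.zeros((400,640+252,3),np.uint8);o[:,:640]=p["pixels"];o[:b.shape[0],640:]=b
cv2.imwrite("pics/fin.png",cv2.resize(cv2.convertScaleAbs(o,alpha=1.5),None,fx=.89,fy=.89))
E
```

```text
[478.5 121.7 272.2] [ 0.5  0.4 -0.3] 0.4490029606343103
```

View pics/fin.png

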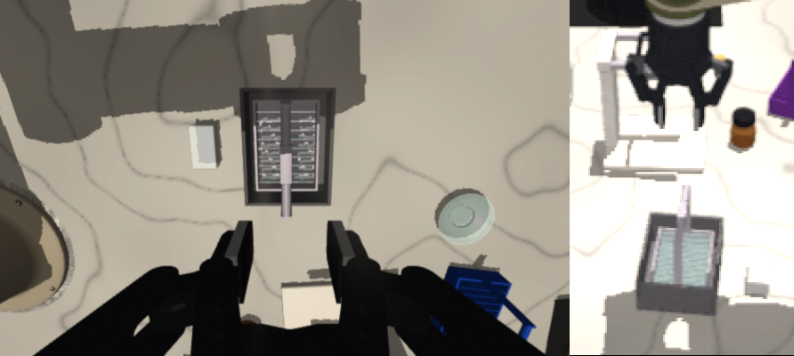

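The rack stands flat in the trough at (287,145), the gripper is clear of it, and the jar, box and dish look unmoved. Handing in.

```bash
python3 -c "
from rig import finish_job
print(finish_job())"
```

```text
the job is handed in; nothing more can be done
None
```

The rack is off the hook and standing flat in the grey trough, released with the gripper clear. The highest force I read at the hook was about 13 N, against the 25 N limit. I handed the job in at about 15.5 s; I did not check by picture that the keeper had sprung shut, and no verdict was returned.

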